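# Close the valve of the capped port on a vacuum filter manifold

## Robot

A 6-joint arm with a two-finger parallel gripper is mounted at the origin on the work surface. World frame = base frame: x ahead of the robot, y to its left, z up, the work surface at z = 0. Lengths are in m, angles in rad, forces in N, time in s.
With the tool pointing down it reaches from about 0.35 to 0.725 m from the base axis. Payload 6 kg.
Tool frame: the origin (TCP) lies on the centre line of the jaws, within the pads' length; the fingertips stand 11 mm ahead of it and the grasp point (between the pads) lies 8 mm behind it (arm.finger_overhang is the distance from the TCP to the fingertips, in m); z points along the fingers, y is the line along which they close (so a half turn about z gives the same grasp; the last joint's range is limited). The gripper opens to 85 mm and grips with 20 to 120 N. Pads are 22 mm wide; open, the fingers measure 114 mm over their backs; the gripper's body (76 mm by 85 mm) begins 54 mm behind the grasp point. The pads swing forward as they close: fully open they stand 13 mm farther back than shut.
Start: joints at [-0.913, 0.04, 0.085, 0, -1.615, -0.334], TCP at [0.191, -0.569, 0.242] pointing down, gripper open.
Joint ranges: [-2.56, 2.56], [-1.29, 2.01], [-1.08, 1.49], [-3.29, 1.98], [-2.81, -0.18], [-2.99, 2.99]. Speed limits (rad/s): [2.57, 2.57, 3.01, 3.14, 3.14, 3.14].

## Interface

Orientations are given as a unit quaternion [x, y, z, w].
In Python, from station import arm gives the robot as it stands. Calls block until the motion is done:
- arm.goto(position, orientation): joint-space move of the TCP to a pose.
- arm.move_l(position, attitude=None, velocity=0.15, f_stop=None): straight line of the TCP; attitude=None keeps the orientation; velocity is the mean speed in m/s. With f_stop (N) it stops when the force on the tool has changed by that much, and returns True; else False.
- arm.move_joints(angles): joint-space move.
- arm.set_gripper(opening, f_grip=None): opening from 0.0 (shut) to 1.0 (fully open); f_grip is the grip in N (None keeps the last); returns when the fingers have stopped.
- arm.hold(seconds).
- arm.inverse_kinematics(position, orientation): joint angles nearest the present ones, or None.
- arm.read_state(): the state.
- arm.grab_frame(name): name is "scene" or "top" or "wrist"; returns a dict with "img" (480x640x3 uint8, red, green, blue), "depth" (480x640 float32, m along the optical axis (not along the pixel's ray), 0 where there is no reading), "K" (3x3 intrinsics, pixels), "cam_to_world" (4x4, takes a point from camera to world coordinates). Camera axes: x right, y down, z forward; pixel columns grow to the right and rows downward; lengths in m; the calibration is good to about 2 mm. A picture is of the moment at which its call begins.
A pose or a line that the arm cannot do raises arm.MotionError and nothing moves.
- arm.finish_job(): hands the job in; it is judged then, once.
Trained networks look in a picture, given as the dict that the camera call returned (one of the last four; its "shot" number tells which), for a name from the list of things; names that differ only in an ending like _2 or _b are one class to them, and where a whole thing is asked for, a point or a joint stands for the part that bears it (a point fixed in the world has none). Each returns a list of dicts, best first, with "score" (0 to 1); they miss things now and then, are a little off and sometimes report something else, mostly with a low value. They report only what shows in the picture. A call takes as long as a camera call. They do not tell look-alikes from the thing itself.
- arm.outline_of(picture, label): "region" (480x640 bool, what is visible of it) and "extent" ([centre column, centre row, width, height] in pixels, round what is visible of it).
The state is a dict: "clock": time; "q": joint angles; "joint_velocities": joint speeds; "tau": joint torques, N m; "ee_pos": TCP position; "orientation": TCP orientation; "wrist_force": force on the tool from outside, world axes, zero at the start; "torque": the same for the moment, N m; "opening": opening from 0.0 (shut) to 1.0 (fully open); "gripper_force": force on a finger pad.
Only numpy, scipy, OpenCV 4.12 (cv2) and the standard library are available. Lean on these libraries where they do the work, as an engineer would, in place of code of your own. Each camera call takes 0.05 s, during which the arm holds its last target. There are 200 camera calls.

## Task

Two ports of the vacuum filter manifold carry filter funnels; the third has only a low blanking cap on it. Close the valve in front of the capped port: turn its bar handle clockwise until it stands crosswise at its stop and the torque-limiting handle slips, then stop turning (less than an eighth of a turn of slip) and let go. Leave the other two valves, the funnels, the cap and everything else on the bench as they are.

Things in the scene. Friction and masses are not known exactly. Their poses are not given: they have to be found in the camera images.
- manifold: White vacuum filter manifold fixed to the bench, 360 mm wide (y), 84 mm high. Origin at bench level; x away from the robot side, y left, z up. Flat deck at z 84 mm, x -6 to 109, with three ports. In front an aluminium panel rising from x -107, z 30 to x -6, z 84: its normal leans 28 degrees from vertical towards -x. Three valves on it, in front of the ports, turn about that normal.
- port_left (a point): Centre of the left port on the deck's top (60 mm behind the manifold's origin, y = +110 mm (left seen from the robot)); the part standing on it is a funnel or the cap. Its valve is the one in front of it, valve_left.
- handle_left (a point): Grip point of the left valve's handle, on the turning axis, 28 mm out from the panel. The handle is a black bar 46 mm long, 12 mm thick, standing 14 to 40 mm out from the panel; below it is a steel disc, 46 mm wide, 6 mm high. Site z: the panel's outward normal (28 degrees from vertical, leaning to the robot side); x: along the bar, turning with it.
- handle_end_left (a point): The one end of the left handle bar, 23 mm from the turning axis, 28 mm out from the panel.
- valve_left (a joint): Angle of the left valve's spindle (steel disc with black mark), rad: 0 fully open (bar and mark point up the slope), growing clockwise seen facing the panel; 1.571 closed (hard stop; bar crosswise, along the manifold's y). Turns easily (0.04 N m), stays where left. Starts at 0.2 to 0.7.
- clutch_left (a joint): Slip of the left handle on its spindle, rad: 0 at the start; grows clockwise only when the spindle is at its stop and the handle is turned on with 0.25 N m; it slips at that steady torque and does not spring back. Handle angle = valve + clutch.
- port_middle (a point): Centre of the middle port on the deck's top (60 mm behind the manifold's origin, y = 0); the part standing on it is a funnel or the cap. Its valve is the one in front of it, valve_middle.
- handle_middle (a point): Grip point of the middle valve's handle, on the turning axis, 28 mm out from the panel. The handle is a black bar 46 mm long, 12 mm thick, standing 14 to 40 mm out from the panel; below it is a steel disc, 46 mm wide, 6 mm high. Site z: the panel's outward normal (28 degrees from vertical, leaning to the robot side); x: along the bar, turning with it.
- handle_end_middle (a point): The one end of the middle handle bar, 23 mm from the turning axis, 28 mm out from the panel.
- valve_middle (a joint): Angle of the middle valve's spindle (steel disc with black mark), rad: 0 fully open (bar and mark point up the slope), growing clockwise seen facing the panel; 1.571 closed (hard stop; bar crosswise, along the manifold's y). Turns easily (0.04 N m), stays where left. Starts at 0.2 to 0.7.
- clutch_middle (a joint): Slip of the middle handle on its spindle, rad: 0 at the start; grows clockwise only when the spindle is at its stop and the handle is turned on with 0.25 N m; it slips at that steady torque and does not spring back. Handle angle = valve + clutch.
- port_right (a point): Centre of the right port on the deck's top (60 mm behind the manifold's origin, y = -110 mm (right seen from the robot)); the part standing on it is a funnel or the cap. Its valve is the one in front of it, valve_right.
- handle_right (a point): Grip point of the right valve's handle, on the turning axis, 28 mm out from the panel. The handle is a black bar 46 mm long, 12 mm thick, standing 14 to 40 mm out from the panel; below it is a steel disc, 46 mm wide, 6 mm high. Site z: the panel's outward normal (28 degrees from vertical, leaning to the robot side); x: along the bar, turning with it.
- handle_end_right (a point): The one end of the right handle bar, 23 mm from the turning axis, 28 mm out from the panel.
- valve_right (a joint): Angle of the right valve's spindle (steel disc with black mark), rad: 0 fully open (bar and mark point up the slope), growing clockwise seen facing the panel; 1.571 closed (hard stop; bar crosswise, along the manifold's y). Turns easily (0.04 N m), stays where left. Starts at 0.2 to 0.7.
- clutch_right (a joint): Slip of the right handle on its spindle, rad: 0 at the start; grows clockwise only when the spindle is at its stop and the handle is turned on with 0.25 N m; it slips at that steady torque and does not spring back. Handle angle = valve + clutch.
- funnel_1: Stainless steel filter funnel standing loose on one port: 54 mm foot, 58 mm open cup, 95 mm high, 0.35 kg; origin at the centre of its underside.
- funnel_2: Stainless steel filter funnel standing loose on one port: 54 mm foot, 58 mm open cup, 95 mm high, 0.35 kg; origin at the centre of its underside.
- cap: Stainless steel blanking cap lying loose on one port, a low disc of 54 mm diameter, 14 mm thick, with a 20 mm stub on top to 28 mm height; origin at the centre of its underside. Which port it is on changes.
- spare_funnel: Bystander: a funnel like the others, standing on the bench. Origin at the centre of its underside.
- spare_cap: Bystander: a cap like the other, 28 mm high, lying on the bench in front of the manifold. Origin at the centre of its underside.
- forceps: Bystander: steel forceps 128 mm long, 8 mm high, lying in front of the manifold. Origin at the centre of its underside.
- petri_dish: Bystander: clear open dish, 60 mm across, 14 mm high, in front of the manifold. Origin at the centre of its underside.
- beaker: Bystander: glass beaker, 70 mm across, 85 mm high. Origin at the centre of its underside.
Mind the look-alikes: they are no part of the job. Leave any blue or purple look-alike of the cap alone.

How it is judged:
By the outcome, as a careful person would: the job done as asked, in the order asked, and still so for the second after the job is handed in, with the robot touching nothing.
It also fails if it takes over 32 s, if anything falls off the work surface, if the arm or the gripper's body presses on something with over 40 N, if the wrist force passes 120 N, or if a joint passes its speed limit or range.

## Working session

There is one attempt and no reset: what is moved stays moved. The work goes in short steps, each a Python script; the robot and the scene stay as the last script left them, time stands still between calls to the robot, and variables do not carry over. Pictures are saved under pics/ and viewed, at most 10 in all, crops included, and the job is handed in when it is done.

```bash
mkdir -p pics; ls
cat > h.py <<'E'
import numpy as np, cv2
from station import arm
def save(f,name,crop=None,s=1):
    im=f["img"][:,:,::-1]
    if crop: a,b,c,d=crop; im=im[b:d,a:c]
    cv2.imwrite("pics/"+name,cv2.resize(im,None,fx=s,fy=s,interpolation=cv2.INTER_CUBIC))
def pts(f,mask):
    v,u=np.nonzero(mask&(f["depth"]>0)); z=f["depth"][v,u]; K=f["K"]
    p=np.c_[(u-K[0,2])/K[0,0]*z,(v-K[1,2])/K[1,1]*z,z]
    T=f["cam_to_world"]; return p@T[:3,:3].T+T[:3,3]
E
python3 - <<'E'
from h import *
s=arm.grab_frame("scene");t=arm.grab_frame("top")
save(s,"s1.png");save(t,"t1.png")
for n,f in(("scene",s),("top",t)):
  print(n,f["cam_to_world"].round(3).tolist())
  for l in["manifold","cap","funnel_1","handle_left","spare_cap","forceps","beaker","petri_dish"]:
    for o in arm.outline_of(f,l):
        p=pts(f,o["region"]); print(l,round(o["score"],2),np.round(o["extent"]),np.median(p,0).round(3) if len(p) else None,p.max(0).round(3) if len(p) else None)
print(arm.read_state()["clock"])
E
```

```text
pics
scene [[0.792, 0.454, -0.407, 1.065], [0.61, -0.574, 0.547, -0.413], [0.015, -0.682, -0.731, 0.835], [0.0, 0.0, 0.0, 1.0]]
manifold 0.75 [281. 291. 239. 201.] [0.668 0.045 0.077] [0.752 0.337 0.18 ]
cap 0.96 [308. 273.  30.  32.] [0.694 0.077 0.1  ] [0.716 0.12  0.115]
cap 0.83 [394. 325.  31.  33.] [0.834 0.133 0.016] [0.857 0.169 0.032]
cap 0.83 [342. 381.  33.  33.] [ 0.82  -0.004  0.016] [0.843 0.026 0.034]
funnel_1 0.69 [256. 296.  40.  71.] [ 0.685 -0.031  0.149] [0.709 0.065 0.183]
funnel_1 0.62 [355. 217.  39.  65.] [0.702 0.18  0.15 ] [0.728 0.233 0.183]
handle_left 0.82 [298. 204.  16.  18.] [0.577 0.196 0.088] [0.593 0.287 0.105]
spare_cap 0.94 [228. 230.  32.  27.] [0.474 0.116 0.016] [0.496 0.16  0.033]
forceps 0.95 [173. 276.  62.  45.] [ 0.468 -0.025  0.008] [0.528 0.049 0.086]
beaker 0.88 [404. 165.  37.  52.] [0.645 0.433 0.059] [0.677 0.505 0.09 ]
petri_dish 0.56 [273. 200.  29.  24.] [0.476 0.241 0.005] [0.51  0.279 0.019]
petri_dish 0.4 [297. 204.  17.  22.] [0.577 0.196 0.089] [0.593 0.228 0.105]
petri_dish 0.31 [255. 294.  41.  69.] [ 0.684 -0.031  0.148] [
[... 350 characters left out ...]
0.032]
cap 0.8 [359. 221.  35.  31.] [0.686 0.086 0.099] [0.714 0.111 0.114]
funnel_1 0.89 [293. 206.  36.  44.] [0.705 0.196 0.13 ] [0.776 0.229 0.182]
funnel_1 0.6 [431. 222.  48.  49.] [ 0.683 -0.028  0.136] [0.708 0.005 0.181]
handle_left 0.61 [286. 293.  17.  28.] [0.569 0.206 0.088] [0.592 0.223 0.103]
spare_cap 0.73 [332. 353.  30.  36.] [0.469 0.125 0.015] [0.494 0.15  0.032]
forceps 0.67 [406. 356.  74.  19.] [ 0.468 -0.01   0.006] [0.478 0.05  0.011]
beaker 0.78 [142. 248.  55.  40.] [0.646 0.462 0.044] [0.677 0.485 0.089]
beaker 0.56 [417. 306.  22.  31.] [ 0.553 -0.012  0.086] [ 0.575 -0.001  0.102]
petri_dish 0.63 [266. 347.  33.  34.] [0.478 0.242 0.003] [0.508 0.273 0.018]
0.9
```

View pics/s1.png

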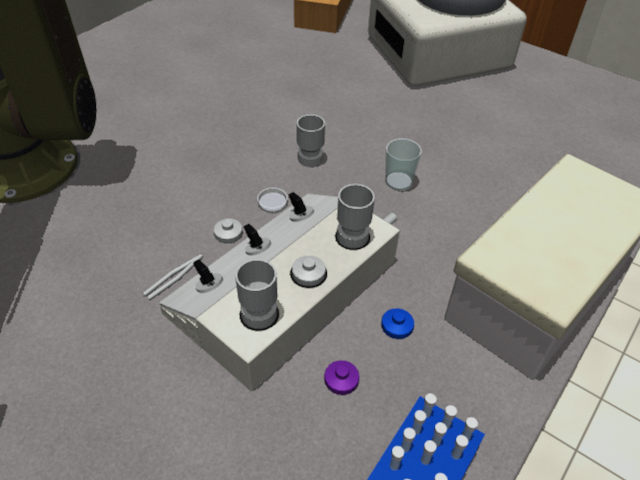

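Run:
```python
from h import *
im=cv2.imread("pics/t1.png");cv2.imwrite("pics/t1c.png",cv2.resize(im[130:390,220:480],None,fx=2.3,fy=2.3,interpolation=cv2.INTER_CUBIC))
```

```text
(no output)
```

View pics/t1c.png

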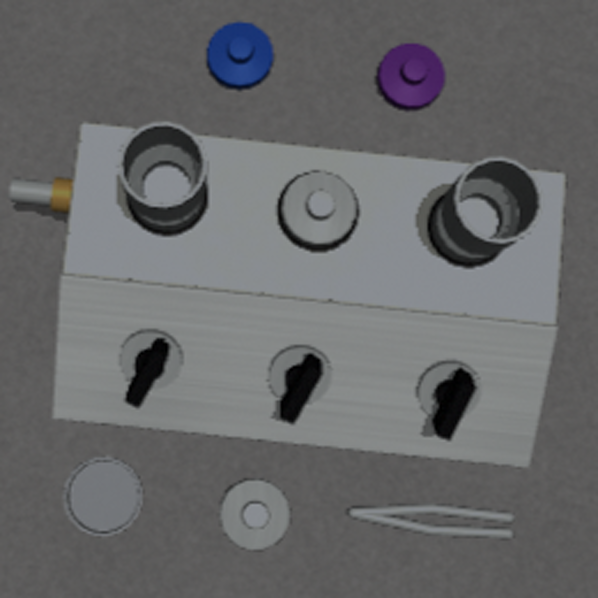

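The steel cap on a port is at top px (359,221) and scene px (308,273), which is the middle port. The look-alikes are the blue cap (324,154), the purple cap (399,165) and the loose steel spare cap on the bench (332,353). The funnels stand on the left and right ports, so the target is the middle valve, at about (350,299) in the top view. The crop above confirms this.

```bash
cat >> h.py <<'E'
from scipy.spatial.transform import Rotation as R
def measure(f, c0=np.array([0.56,0.098,0.085])):
    P=pts(f,np.ones((480,640),bool)); H,W=480,640
    m=f["depth"]>0; col=f["img"][m].astype(float).max(1)
    near=np.linalg.norm(P[:,:2]-c0[:2],axis=1)<0.048
    q=P[near&(col>60)]
    n=np.array([-.47,0.03,.88]); d=np.median(q@n)
    for _ in range(10):
        a=q[abs(q@n-d)<(.006 if _<4 else .003)]; c=a.mean(0); n=np.linalg.svd(a-c,full_matrices=False)[2][2]; n*=np.sign(n[2]); d=n@c
    h=P@n-d; b=P[near&(h>.034)&(h<.046)&(col<70)]
    return n,d,b,len(a)
E
python3 - <<'E'
from h import *
for name in("scene","top"):
    f=arm.grab_frame(name); n,d,b,k=measure(f)
    up=np.array([0,0,1])-n[2]*n; up/=np.linalg.norm(up); rt=np.cross(up,n) # right seen facing panel
    c=b.mean(0); uv=np.c_[(b-c)@rt,(b-c)@up].astype(np.float32)
    r=cv2.minAreaRect(uv*1000); w=np.linalg.svd(uv,full_matrices=False)[2][0]; w*=np.sign(w[1])
    print(name,k,len(b),n.round(3),np.degrees(np.arccos(n[2])),"yaw",np.degrees(np.arctan2(-n[1],-n[0])),"h",np.median(b@n-d),"c",c.round(4),"rect",r,"theta",np.arctan2(w[0],w[1]))
    ctr=c+rt*r[0][0]/1e3+up*r[0][1]/1e3; print(ctr.round(4))
    for th in (.4,.5):
      y=np.cos(th+np.pi/2)*up+np.sin(th+np.pi/2)*rt
      for s in(1,-1):
        for da in (0,0.3,1.5):
          yy=s*(R.from_rotvec(-n*da).apply(y)); M=np.c_[np.cross(yy,-n),yy,-n]
          q=arm.inverse_kinematics(ctr-.01*n,R.from_matrix(M).as_quat()); print(th,s,da,None if q is None else np.round(q,2))
E
```

```text
scene 714 93 [-0.47   0.042  0.881] 28.186919164918223 yaw -5.128895885370964 h 0.03952062185619565 c [0.5587 0.0911 0.0953] rect ((-2.379572868347168, -5.871316909790039), (50.090065002441406, 11.913777351379395), 70.50135803222656) theta 0.34319964
[0.5537 0.094  0.0926]
0.4 1 0 [ 0.7  -0.43 -0.83  0.46 -0.86  0.13]
0.4 1 0.3 [ 0.7  -0.43 -0.83  0.46 -0.86 -0.17]
0.4 1 1.5 [ 0.7  -0.43 -0.83  0.46 -0.86 -1.37]
0.4 -1 0 None
0.4 -1 0.3 [ 0.7  -0.43 -0.83  0.46 -0.86  2.97]
0.4 -1 1.5 [ 0.7  -0.43 -0.83  0.46 -0.86  1.77]
0.5 1 0 [ 0.7  -0.43 -0.83  0.46 -0.86  0.03]
0.5 1 0.3 [ 0.7  -0.43 -0.83  0.46 -0.86 -0.27]
0.5 1 1.5 [ 0.7  -0.43 -0.83  0.46 -0.86 -1.47]
0.5 -1 0 None
0.5 -1 0.3 [ 0.7  -0.43 -0.83  0.46 -0.86  2.87]
0.5 -1 1.5 [ 0.7  -0.43 -0.83  0.46 -0.86  1.67]
top 1762 198 [-0.469  0.04   0.882] 28.10881703302444 yaw -4.818310393741414 h 0.03942329153372841 c [0.5559 0.0968 0.0916] rect ((0.28069281578063965, -0.6926746368408203), (46.24153137207031, 11.267090797424316), 69.96675109863281) theta 0.36277178
[0.5553 0.0966 0.0913]
0.4 1 0 [ 0.7  -0.42 -0.83  0.46 -0.85  0.13]
0.4 1 0.3 [ 0.7  -0.42 -0.83  0.46 -0.85 -0.17]
0.4 1 1.5 [ 0.7  -0.42 -0.83  0.46 -0.85 -1.37]
0.4 -1 0 None
0.4 -1 0.3 [ 0.7  -0.42 -0.83  0.46 -0.85  2.97]
0.4 -1 1.5 [ 0.7  -0.42 -0.83  0.46 -0.85  1.77]
0.5 1 0 [ 0.7  -0.42 -0.83  0.46 -0.85  0.03]
0.5 1 0.3 [ 0.7  -0.42 -0.83  0.46 -0.85 -0.27]
0.5 1 1.5 [ 0.7  -0.42 -0.83  0.46 -0.85 -1.47]
0.5 -1 0 None
0.5 -1 0.3 [ 0.7  -0.42 -0.83  0.46 -0.85  2.87]
0.5 -1 1.5 [ 0.7  -0.42 -0.83  0.46 -0.85  1.67]
```

```bash
cat >> h.py <<'E'
def frame(n):
    up=np.array([0,0,1])-n[2]*n; up/=np.linalg.norm(up); return up,np.cross(up,n)
def quat(n,th):
    up,rt=frame(n); y=np.cos(th+np.pi/2)*up+np.sin(th+np.pi/2)*rt
    return R.from_matrix(np.c_[np.cross(y,-n),y,-n]).as_quat()
N=np.array([-.4695,.041,.8815]); N/=np.linalg.norm(N); C=np.array([.5553,.0966,.0913]) # bar top centre, 40 mm out
E
python3 - <<'E'
from h import *
q0=arm.inverse_kinematics(C+.10*N,quat(N,.355)); print(np.round(q0,2))
arm.goto(C+.10*N,quat(N,.355)); arm.set_gripper(0.6)
s=arm.read_state(); print(s["clock"],s["opening"],s["ee_pos"],np.round(s["q"],3))
f=arm.grab_frame("wrist"); save(f,"w1.png")
n,d,b,k=measure(f); print(k,len(b))
if len(b)>50:
    up,rt=frame(n);c=b.mean(0); uv=(np.c_[(b-c)@rt,(b-c)@up]*1000).astype(np.float32)
    r=cv2.minAreaRect(uv); print(n.round(3),r,(c+rt*r[0][0]/1e3+up*r[0][1]/1e3).round(4),np.median(b@n-d))
E
```

```text
[ 0.82 -0.63 -0.78  0.42 -1.14  0.18]
4.0583 0.5957815908835687 [0.50836811 0.1006054  0.17949537] [ 0.823 -0.628 -0.776  0.422 -1.141  0.182]
9270 1158
[-0.468  0.039  0.883] ((-0.3412647247314453, -1.158742904663086), (45.26216125488281, 11.904829025268555), 69.71751403808594) [0.5547 0.0946 0.0913] 0.03988967909943
```

View pics/w1.png

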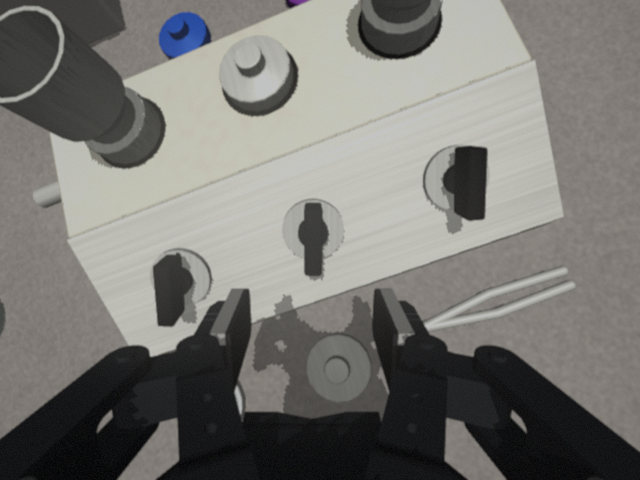

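The bar stands centred and parallel between the fingers at px (313,240), below the cap at (257,72). Next I descend and grip.

Run:
```python
from h import *
C=np.array([.555,.0956,.0913]); print(arm.read_state()["wrist_force"])
print(arm.move_l(C-.017*N,quat(N,.354),velocity=.08,f_stop=8))
arm.set_gripper(0.0,50)
s=arm.read_state(); print(s["clock"],s["opening"],s["gripper_force"],s["ee_pos"],(s["ee_pos"]-C)@N,np.round(s["wrist_force"],2))
q=np.array(s["q"]); f0=np.dot(s["torque"],N); q6=q[5]
qq=arm.inverse_kinematics(s["ee_pos"],quat(N,1.3)); print(np.round(q,3),np.round(qq,3))
for a in (.4,.8,1.1):
    q[5]=q6-a; arm.move_joints(q); s=arm.read_state()
    print(a,round(s["clock"],2),round(np.dot(s["torque"],N)-f0,3),np.round(s["wrist_force"],1),s["opening"])
```

```text
[-0.00532067 -0.53122613  0.39620217]
False
6.125 0.21376746718116496 48.66159975528717 [0.56296647 0.0949168  0.07689009] -0.016477585053849136 [-4.66  0.69  3.6 ]
[ 0.694 -0.404 -0.832  0.464 -0.836  0.174] [ 0.694 -0.404 -0.832  0.464 -0.836 -0.771]
0.4 6.59 -0.092 [-5.6 -0.8  2.9] 0.21590788077696574
0.8 7.06 -0.05 [-8.  -0.8  4.9] 0.21304708602694308
1.1 7.45 -0.109 [-8.5 -0.2  4.2] 0.21464809192491396
```

Run:
```python
from h import *
save(arm.grab_frame("wrist"),"w2.png"); save(arm.grab_frame("scene"),"s2.png",(180,170,360,300),3.5)
```

```text
(no output)
```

View pics/w2.png

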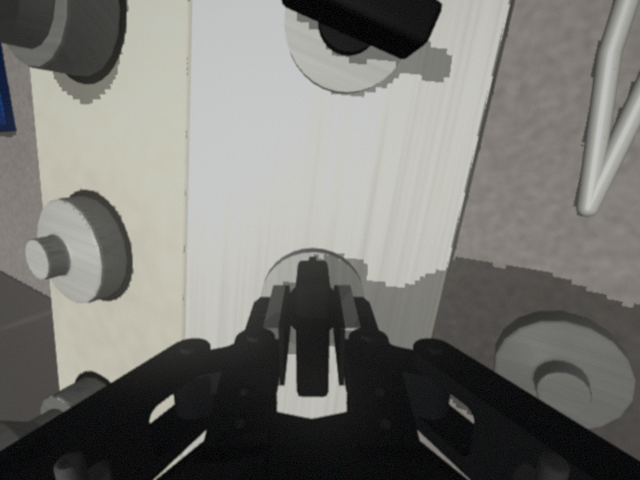

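View pics/s2.png

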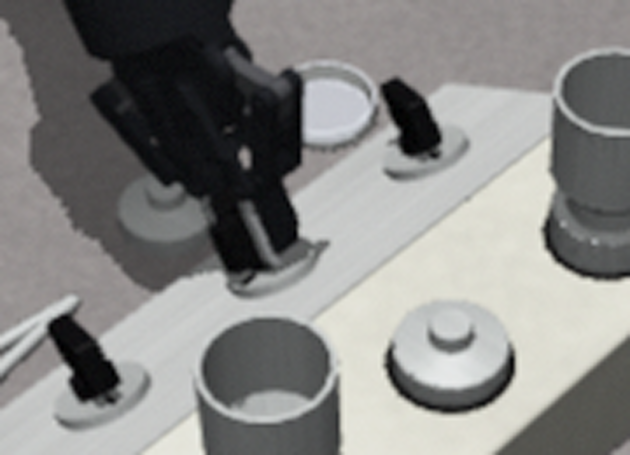

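The handle has turned with the gripper: the bar at px (313,330) is still aligned between the pads. I'll go on in small steps and watch the torque.

Run:
```python
from h import *
s=arm.read_state(); q=np.array(s["q"]); q6=.174; print(q.round(3))
for a in np.arange(1.16,1.60,.06):
    q[5]=q6-a; arm.move_joints(q); s=arm.read_state()
    t=np.dot(s["torque"],N); print(round(a,2),round(s["clock"],2),round(t,3),np.round(s["q"][5],3),np.round(s["wrist_force"],1),round(s["opening"],3))
    if a>1.5: break
```

```text
[ 0.694 -0.405 -0.832  0.464 -0.838 -0.923]
1.16 7.8 -0.052 -0.983 [-5.4  0.2  2.9] 0.217
1.22 8.05 -0.03 -1.042 [-6.5  0.8  3. ] 0.212
1.28 8.3 0.118 -1.102 [-6.9 -0.3  2.7] 0.215
1.34 8.55 0.133 -1.162 [-7.6  1.   2.8] 0.212
1.4 8.8 0.05 -1.222 [-7.  -0.4  2.9] 0.213
1.46 9.05 0.099 -1.282 [-8.  -0.3  2.8] 0.216
1.52 9.3 0.082 -1.342 [-7.9  0.3  3.4] 0.219
```

The torque stepped up at about 1.25 and then stayed level, so the clutch has slipped by about 0.25 rad. Now I release, back off and check.

Run:
```python
from h import *
arm.set_gripper(0.6); s=arm.read_state(); p=np.array(s["ee_pos"])
arm.move_l(p+.12*N,velocity=.12)
f=arm.grab_frame("wrist"); save(f,"w3.png")
t=arm.grab_frame("top"); save(t,"t3.png",(220,130,480,390),2.3)
n,d,b,k=measure(f); up,rt=frame(n); c=b.mean(0)
uv=np.c_[(b-c)@rt,(b-c)@up]; w=np.linalg.svd(uv,full_matrices=False)[2][0]; w*=np.sign(w[0]); print(len(b),np.arctan2(w[0],w[1]),arm.read_state()["clock"])
```

```text
736 1.9022677148597023 10.9667
```

View pics/w3.png

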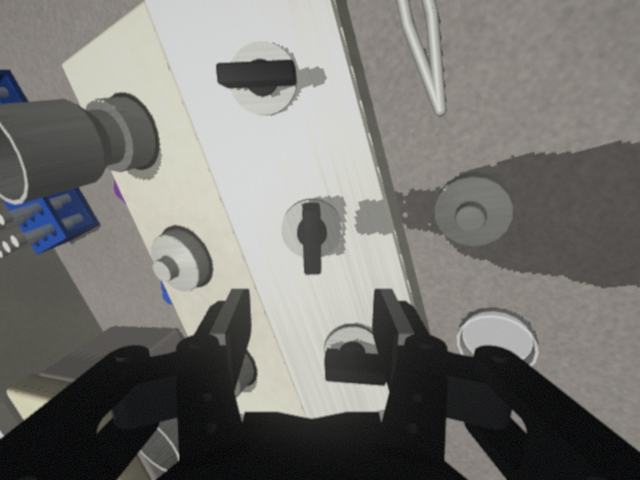

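View pics/t3.png

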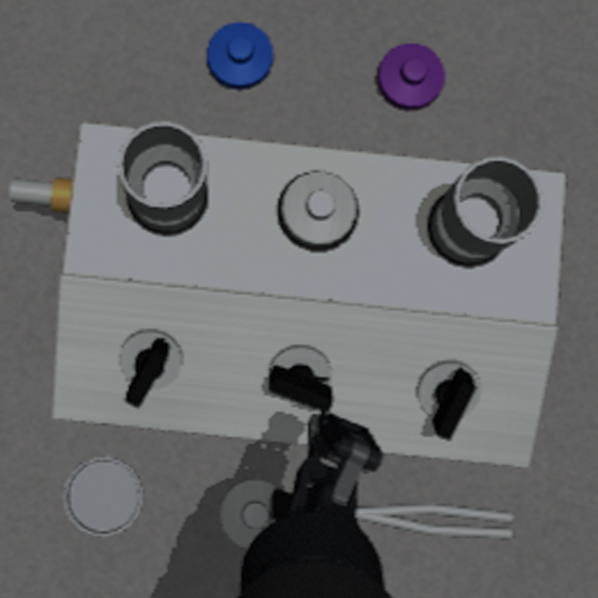

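The bar is free between the open fingers at px (313,238). It now stands at 1.90 rad, past the 1.571 stop, so the slip is 0.33 rad (limit 0.785). Nothing else has moved, so I'm handing in.

```bash
python3 -c "
from station import arm
print(arm.finish_job())"
```

```text
the job is handed in; nothing more can be done
None
```

I closed the middle valve, the one in front of the capped port: it is at its stop with about 0.33 rad of clutch slip (an eighth of a turn is 0.785 rad), the handle is released, nothing else looked moved in the last pictures, and the job was handed in at about 11 s.

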